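# Close the washed storage jars with their own lids

### The job

The storage jars and the butter dish have been washed and dried. Put each wooden lid back on the one it belongs to, its plug in the mouth and its plate flat on the rim. Set the lids down rather than drop them, leave the jars and the dish standing where they are, and do not disturb the kitchen timer or the salt shaker among them.

Things in the scene. Friction and masses are not known exactly. Their poses are not given: they have to be found in the camera images.
- large_round_jar: Large round white stoneware jar, open at the top, loose: 108 mm outer diameter, 80 mm tall, mouth 96 mm. Origin at the centre of its underside, z up. 0.55 kg.
- small_round_jar: Small round white stoneware jar, open at the top, loose, the tallest of the four: 78 mm outer diameter, 95 mm tall, mouth 66 mm. Origin at the centre of its underside, z up. 0.40 kg.
- square_jar: Square white stoneware jar with rounded corners, open at the top, loose: 92 x 92 mm outside, 68 mm tall, mouth 80 x 80 mm. Origin at the centre of its underside, z up. x and y square to its sides. 0.45 kg.
- butter_dish: Oblong white stoneware butter dish with rounded corners, open at the top, loose, the lowest of the four: 120 mm along its x, 78 mm along its y outside, 50 mm tall, mouth 108 x 66 mm. Origin at the centre of its underside, z up. 0.45 kg.
- large_round_lid: Wooden lid of the large round jar: plate 112 mm across, plug 86 mm. z up, origin at the centre of the plug's underside (z = 0 on the worktop, knob up). Plug 12 mm deep, lowest 5 mm tapered; plate from z = 12 to 21; central knob from z = 21 to 54, straight from 28 to 49, round, 26 mm diameter. Seated, origin 68 mm above the jar's. About 0.15 kg.
- small_round_lid: Wooden lid of the small round jar: plate 82 mm across, plug 56 mm. z up, origin at the centre of the plug's underside (z = 0 on the worktop, knob up). Plug 12 mm deep, lowest 5 mm tapered; plate from z = 12 to 21; central knob from z = 21 to 54, straight from 28 to 49, round, 26 mm diameter. Seated, origin 83 mm above the jar's. About 0.09 kg.
- square_lid: Wooden lid of the square jar: plate 96 x 96 mm, plug 70 x 70 mm, sides along its x and y. z up, origin at the centre of the plug's underside (z = 0 on the worktop, knob up). Plug 12 mm deep, lowest 5 mm tapered; plate from z = 12 to 21; central knob from z = 21 to 54, straight from 28 to 49, square, 24 x 24 mm. Seated (any of 4 ways round), origin 56 mm above the jar's. About 0.13 kg.
- butter_dish_lid: Wooden lid of the butter dish: plate 124 (x) by 82 mm (y), plug 98 x 56 mm. z up, origin at the centre of the plug's underside (z = 0 on the worktop, knob up). Plug 12 mm deep, lowest 5 mm tapered; plate from z = 12 to 21; central knob from z = 21 to 54, straight from 28 to 49, a bar, 44 mm along x, 18 mm along y. Seated (either way round), origin 38 mm above the dish's. About 0.14 kg.
- kitchen_timer: Red and white wind-up kitchen timer standing among the jars, 63 mm across, 46 mm tall; a bystander to leave alone. Origin at the centre of its underside.
- salt_shaker: Salt shaker with a grey domed top standing among the jars, 44 mm across, 90 mm tall; a bystander to leave alone. Origin at the centre of its underside. (Not listed: a fixed dish rack stands behind the work, up to 0.4 m high, beyond about x = 0.60 between y = -0.05 and y = 0.35, on a low black tray.)

How it is judged:
By the outcome, as a careful person would: the job done as asked, in the order asked, and still so for the second after the job is handed in, with the robot touching nothing.
It also fails if it takes over 112 s, if anything falls off the work surface, if the arm or the gripper's body presses on something with over 40 N, if the wrist force passes 120 N, or if a joint passes its speed limit or range.

### The arm

A 7-joint arm with a two-finger parallel gripper is mounted at the origin on a cart in front of the work surface, level with it; the furniture and walls round the work are solid. World frame = base frame: x ahead of the robot, y to its left, z up, the work surface at z = 0. Lengths are in mm, angles in rad, forces in N, time in s.
With the tool pointing down it reaches from about 400 to 850 mm from the base axis. Payload 4.4 kg.
Tool frame: the origin (TCP) lies at the very end of the fingers, on their centre line; the grasp point (between the pads) lies 19 mm behind it; z points along the fingers, y is the line along which they close (so a half turn about z gives the same grasp; the last joint's range is limited). The gripper opens to 94 mm and grips with 3 to 60 N. Pads are 16 mm wide; open, the fingers measure 119 mm over their backs; the gripper's body (75 mm by 177 mm) begins 78 mm behind the grasp point.
Start: joints at [1.205, 0.628, 0.038, 1.517, -0.027, 0.996, -0.02], TCP at [191.994, -621.013, 179.178] pointing down, gripper open.
Joint ranges: [-3.06, 3.06], [-0.37, 2.12], [-1.25, 1.32], [0.18, 2.47], [-1.1, 4.24], [0.23, 1.98], [-2.94, 2.94]. Speed limits (rad/s): [2.57, 2.57, 3.14, 3.14, 3.14, 3.14, 3.14].

### API

Orientations are given as a rotation vector (axis times angle).
In Python, from workcell import ctrl gives the robot as it stands. The module is installed in compiled form; this text tells all that it offers.
- The arm moves only by the tool send_rows, never from a script. Its arguments are lists of equal length, an entry for each row: "gripper": the opening, from 0 (shut) to 1 (fully open); "linear": the shift along the tool's x, y, z in m, a list of three; "rotation": the turn, a rotation vector about the tool's x, y, z in degrees, a list of three. A call has exactly 8 rows; each row shifts and turns the commanded pose from where the row before left it, along the tool's axes as they then stand; what a row does not reach is not made up. A row lasts 1/8 s, in which the tool goes at most 62.5 mm and 10.7 degrees, less where a joint would pass 70% of its speed; a pose out of reach is approached as far as the arm can. A call is refused whole if a number of a shift passes 0.0625 or a number of a turn 10.7, either way. A call with a gripper value outside its range is refused whole. The fingers move at their own pace and stop on an object; "force" is the grip in N (left out, the last holds). Time passes only in rows, so rows that do not move let the fingers close, or fill a call up. It gives the time, the measured TCP pose, the force, the opening and the grip force at its end, in the units of the state.
- ctrl.read_state(): the state, without advancing time (a new reading comes with each control period).
- ctrl.read_camera(name): name is "side" or "top"; returns the picture (420x560x3 uint8, red, green, blue); there is no depth.
- ctrl.camera_model(name): a dict with "intrinsics" (3x3 intrinsics, pixels), "rvec" (rotation vector, rad) and "tvec" (3), from world to camera coordinates, as OpenCV has them. Camera axes: x right, y down, z forward; pixel columns grow to the right and rows downward; lengths in mm; the calibration is good to about 2 mm. A picture is of the moment at which its call begins. camera_model takes no time and is no camera call.
- ctrl.finish_job(): hands the job in; it is judged then, once.
The state is a dict: "clock": time; "joint_pos": joint angles; "dq": joint speeds; "effort": joint torques, N m; "tool_pos": TCP position; "tool_rot": TCP orientation; "wrist_force": force on the tool from outside, world axes, zero at the start; "moment": the same for the moment, N m; "gripper_width": finger opening in mm; "finger_force": force on a finger pad.
Only numpy, scipy, OpenCV 4.12 (cv2) and the standard library are available. Lean on these libraries where they do the work, as an engineer would, in place of code of your own. Each camera call takes 0.05 s, during which the arm holds its last target. There are 200 camera calls.

## Working session

There is one attempt and no reset: what is moved stays moved. The work goes in short steps, Python scripts to look and compute and a tool call to move; the robot and the scene stay as the last step left them, time stands still between calls to the robot, and variables do not carry over. Pictures are saved under pics/ and viewed, at most 14 in all, crops included, and the job is handed in when it is done.

Besides the shell and the picture viewer there is one more tool, called after "Call:" in YAML: its name, and indented under it one key for each argument. send_rows: Moves the arm, as the interface text tells. Its arguments: {"type":"object","properties":{"gripper":{"type":"array"},"linear":{"type":"array"},"rotation":{"type":"array"},"force":{"type":"number"}},"required":["gripper","linear","rotation"]}

```bash
mkdir -p pics
python3 - <<'E'
from workcell import ctrl
import cv2
for n in("top","side"):
    im=ctrl.read_camera(n); cv2.imwrite(f"pics/{n}0.png",cv2.resize(im[:,:,::-1],(800,600),interpolation=cv2.INTER_CUBIC))
    m=ctrl.camera_model(n);print(m)
print(ctrl.read_state())
E
```

```text
{'intrinsics': array([[462.76429782,   0.        , 274.55852705],
       [  0.        , 462.76429782, 206.86569604],
       [  0.        ,   0.        ,   1.        ]]), 'rvec': array([ 2.13194778, -2.19396202,  0.13110124]), 'tvec': array([ -13.9708568 ,  529.40295397, 1004.52856903])}
{'intrinsics': array([[426.97607879,   0.        , 287.10505358],
       [  0.        , 426.97607879, 202.19090338],
       [  0.        ,   0.        ,   1.        ]]), 'rvec': array([ 1.95504078,  0.04516646, -0.02149773]), 'tvec': array([-503.92274351,   30.4782741 , 1066.18641639])}
{'clock': 0.1, 'joint_pos': array([ 1.2051885 ,  0.62921988,  0.03846507,  1.51823309, -0.02700448,
        0.99632041, -0.02003487]), 'dq': array([ 0.00068743, -0.00214881,  0.00132841, -0.00354963,  0.0002789 ,
       -0.00065423, -0.00045774]), 'effort': array([ 1.63066936e-03, -5.50798130e+01,  1.14704266e+00, -1.87121075e+01,
       -5.22010261e-02,  1.92425604e-02,  4.30322530e-05]), 'tool_pos': array([ 191.80138925, -620.39697536,  178.37953768]), 'tool_rot': array([-3.10475170e+00, -4.68848106e-01,  4.24546583e-04]), 'wrist_force': array([ 0.07983275,  0.13257658, -0.0511958 ]), 'moment': array([0.01167076, 0.04470901, 0.03368172]), 'finger_force': 0.0, 'gripper_width': 94.15998522573595}
```

View pics/top0.png

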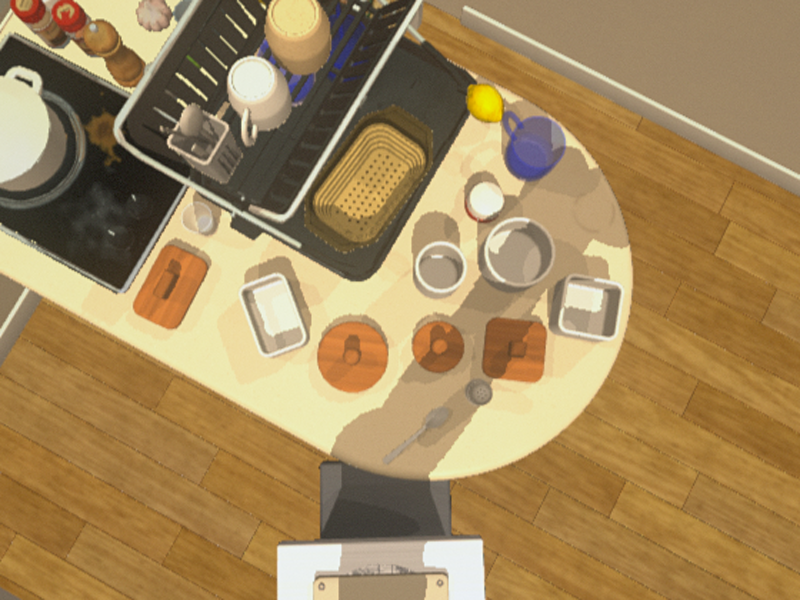

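View pics/side0.png

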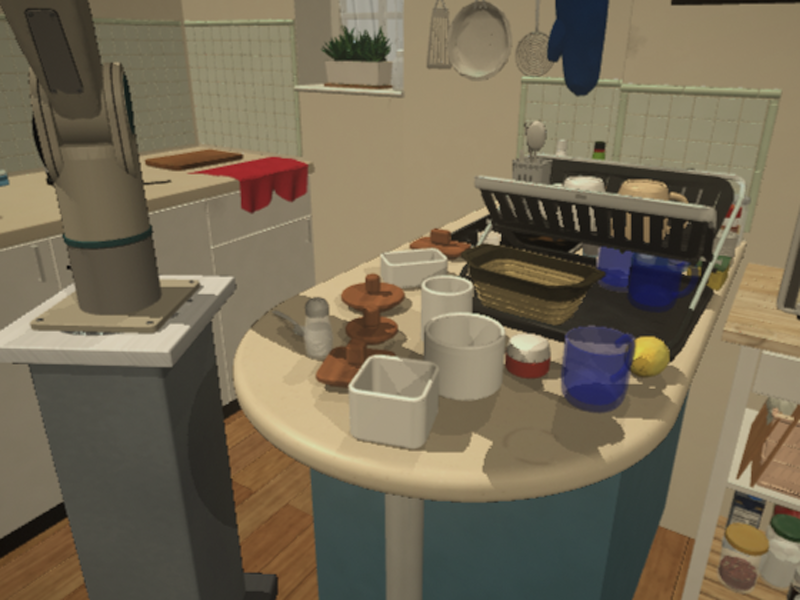

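The top view shows the lids, left to right: butter (170,285), large round (352,355), small round (438,345) and square (515,349). The dish is at (273,315), and the jars are at (440,268), (518,252) and (588,307). The shaker is at (479,392) and the timer at (486,201). I'll take enlarged crops next.

Run:
```python
from workcell import ctrl
import cv2
im=ctrl.read_camera("top")[:,:,::-1]
cv2.imwrite("pics/raw.png",im)
for k,(u,v) in enumerate([(80,160),(280,140)]):
    c=cv2.resize(im[v:v+130,u:u+200],None,fx=4,fy=4,interpolation=cv2.INTER_CUBIC)
    for i in range(0,200,20): cv2.putText(c,str(u+i),(4*i,10),0,.35,(255,0,0),1); cv2.line(c,(4*i,12),(4*i,18),(255,0,0),1)
    for i in range(0,130,20): cv2.putText(c,str(v+i),(0,4*i+4),0,.35,(255,0,0),1)
    cv2.imwrite(f"pics/c{k}.png",c)
```

```text
(no output)
```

View pics/c0.png

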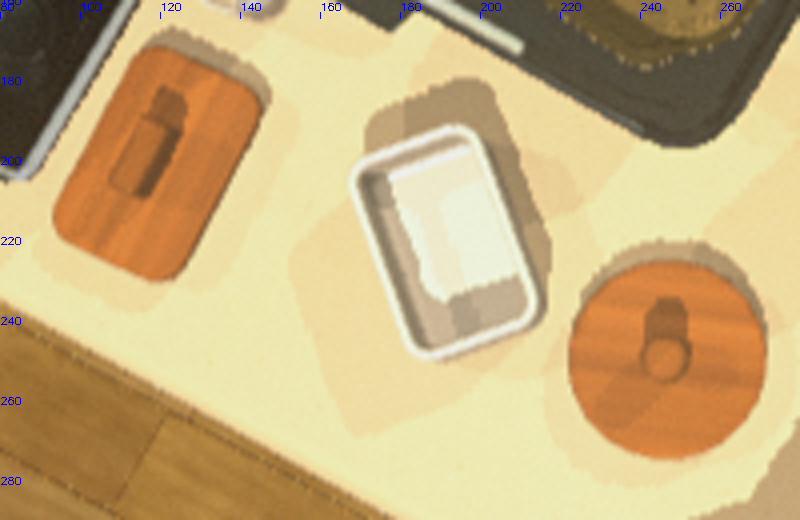

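View pics/c1.png

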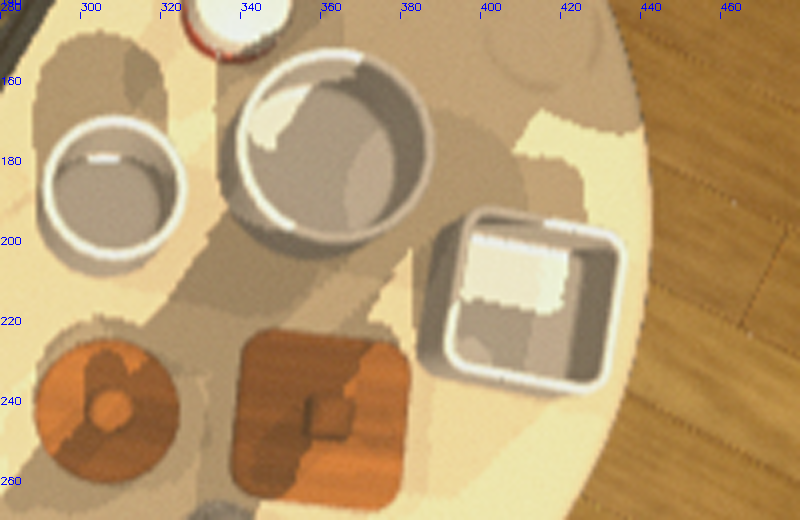

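c0 shows the butter lid with its knob at about (117,199), the dish rim at about x 168–215, y 192–249, and the large lid's knob at (246,249). c1 shows the rims of the small jar (308,186), large jar (363,176) and square jar (414,215), plus the knobs at (307,242) and (361,244). I'll fit these now.

```bash
cat > h.py <<'E'
import numpy as np, cv2
from workcell import ctrl
from scipy.optimize import minimize, least_squares
from scipy.spatial.transform import Rotation as R
def cam(n):
    m=ctrl.camera_model(n); return m["intrinsics"],m["rvec"],m["tvec"]
def proj(P,n="top"):
    K,r,t=cam(n); return cv2.projectPoints(np.float64(P).reshape(-1,1,3),r,t,K,None)[0][:,0]
def back(uv,z,n="top"):
    K,r,t=cam(n); M=cv2.Rodrigues(r)[0]; C=-M.T@t
    d=np.c_[np.float64(uv),np.ones(len(uv))]@np.linalg.inv(K).T@M
    return (C+d*((z-C[2])/d[:,2])[:,None])[:,:2]
def shape(kind,a,b,n=60,rc=12):
    if kind=="c":
        t=np.linspace(0,2*np.pi,n); return np.c_[np.cos(t),np.sin(t)]*a/2
    t=np.linspace(0,np.pi/2,8); o=[]
    for k,(sx,sy) in enumerate([(1,1),(-1,1),(-1,-1),(1,-1)]):
        o.append(np.c_[np.cos(t+k*np.pi/2)*rc+sx*(a/2-rc),np.sin(t+k*np.pi/2)*rc+sy*(b/2-rc)])
    return np.vstack(o+[o[0][:1]])
def at(s,x,y,yaw,z):
    c,q=np.cos(yaw),np.sin(yaw); return np.c_[s@np.array([[c,q],[-q,c]])+[x,y],np.full(len(s),z)]
E
cat > fit.py <<'E'
from h import *
im=cv2.imread("pics/raw.png"); hsv=cv2.cvtColor(im,cv2.COLOR_BGR2HSV)
mask=((hsv[...,0]<14)&(hsv[...,1]>125)).astype(np.uint8); S=4
res={}
for n,k,a,b,uv,y0 in [("large_lid","c",112,112,(246,249),0),("small_lid","c",82,82,(307,242),0),("square_lid","r",96,96,(361,244),0),("butter_lid","r",124,82,(117,199),0.)]:
    sh=shape(k,a,b); p0=back([uv],54)[0]
    w=np.zeros_like(mask); cv2.circle(w,uv,38,1,-1)
    nl,lab,st,_=cv2.connectedComponentsWithStats(mask*w); m=(lab==1+np.argmax(st[1:,4])).astype(np.uint8)
    c=cv2.findContours(m,cv2.RETR_EXTERNAL,cv2.CHAIN_APPROX_NONE)[0]; m=cv2.drawContours(m*0,c,-1,1,-1)
    M=cv2.resize(m,None,fx=S,fy=S,interpolation=cv2.INTER_NEAREST)
    def cost(p):
        q=np.vstack([proj(at(sh,*p[:2],p[2]/50,z)) for z in(12,21)])
        h=cv2.convexHull(np.float32((q+.5)*S-.5)); r=cv2.fillConvexPoly(np.zeros_like(M),np.int32(np.round(h)),1)
        return (r!=M).sum()/M.sum()
    best=min((minimize(cost,[*p0,50*y],method="Nelder-Mead",options=dict(initial_simplex=np.array([[*p0,50*y]]*4)+np.vstack([np.zeros(3),8*np.eye(3)]))) for y in([0] if k=="c" else np.arange(-1.5,1.6,.5))),key=lambda r:r.fun)
    x,y,t=best.x; print(n,np.round([x,y],1),"yaw",round(np.degrees(t/50),1),"err",round(best.fun,3),"knob top",np.round(p0,1)); res[n]=(sh,x,y,t/50,21)
off=lambda L,u,v:(np.float64(L)+.5)/4-.5+[u,v]
for n,dia,h,pts in [("small_jar",78,95,[(43,187),(187,187),(115,115),(115,260)]),("large_jar",108,80,[(237,145),(432,145),(334,47),(334,243)])]:
    q=back(off(pts,280,140),h); r=least_squares(lambda p:np.hypot(*(q-p).T)-dia/2,q.mean(0)); print(n,np.round(r.x,1),np.round(r.fun,1)); res[n]=(shape("c",dia,dia),*r.x,0,h)
for n,a,b,h,o,e,y0 in [("square_jar",92,92,68,(280,140),[[(490,208),(610,230)],[(626,255),(608,375)],[(585,393),(460,370)],[(446,345),(465,225)]],0),
      ("butter_dish",120,78,50,(80,160),[[(365,168),(455,126)],[(478,140),(540,295)],[(525,325),(440,358)],[(412,345),(352,185)]],0)]:
    q=[back(off(x,*o),h) for x in e]
    def f(p):
        c,s=np.cos(p[2]/50),np.sin(p[2]/50); X=np.array([c,s]);Y=np.array([-s,c]); 
        return np.r_[(q[0]-p[:2])@X-a/2,(q[1]-p[:2])@-Y-b/2,(q[2]-p[:2])@-X-a/2,(q[3]-p[:2])@Y-b/2]
    d=np.vstack(q).mean(0)
    r=least_squares(f,[*d,0]); print(n,np.round(r.x[:2],1),"yaw",round(np.degrees(r.x[2]/50),1),np.round(r.fun,1)); res[n]=(shape("r",a,b),*r.x[:2],r.x[2]/50,h)
for n,uv,z in [("timer",(340,141),46),("shaker",(335,274),90)]: print(n,back([uv],z))
side=cv2.resize(ctrl.read_camera("side")[:,:,::-1],(800,600)); big=cv2.resize(im[130:300,80:450],None,fx=2.16,fy=2.16)
for s,x,y,t,z in res.values():
    P=at(s,x,y,t,z)
    cv2.polylines(big,[np.int32(np.round((proj(P)-[80,130]+.5)*2.16-.5))],True,(255,0,255),1)
    cv2.polylines(side,[np.int32(np.round((proj(P,"side")+.5)/.7-.5))],True,(255,0,255),1)
cv2.imwrite("pics/ov.png",big); cv2.imwrite("pics/ovs.png",cv2.resize(side[200:470,200:520],None,fx=2.2,fy=2.2))
E
python3 fit.py
```

```text
large_lid [437.4  36.5] yaw -3.8 err 0.123 knob top [436.1  35.4]
small_lid [448.2 -98.3] yaw 3.8 err 0.153 knob top [447.4 -97.1]
square_lid [ 440.2 -217.9] yaw -7.9 err 0.167 knob top [ 439.7 -214. ]Traceback (most recent call last):
  File "fit.py", line 15, in <module>
    best=min((minimize(cost,[*p0,50*y],method="Nelder-Mead",options=dict(initial_simplex=np.array([[*p0,50*y]]*4)+np.vstack([np.zeros(3),8*np.eye(3)]))) for y in([0] if k=="c" else np.arange(-1.5,1.6,.5))),key=lambda r:r.fun)
  File "fit.py", line 15, in <genexpr>
    best=min((minimize(cost,[*p0,50*y],method="Nelder-Mead",options=dict(initial_simplex=np.array([[*p0,50*y]]*4)+np.vstack([np.zeros(3),8*np.eye(3)]))) for y in([0] if k=="c" else np.arange(-1.5,1.6,.5))),key=lambda r:r.fun)
              ~~~~~~~~^^^^^^^^^^^^^^^^^^^^^^^^^^^^^^^^^^^^^^^^^^^^^^^^^^^^^^^^^^^^^^^^^^^^^^^^^^^^^^^^^^^^^^^^^^^^^^^^^^^^^^^^^^^^^^^^^^^^^^^^^^^^^^^^^^
    res = _minimize_neldermead(fun, x0, args, callback, bounds=bounds,
                               **options)
    fxcc = func(xcc)
    fx = function(np.copy(x), *(wrapper_args + args))
  File "fit.py", line 12, in cost
    q=np.vstack([proj(at(sh,*p[:2],p[2]/50,z)) for z in(12,21)])
                 ~~~~^^^^^^^^^^^^^^^^^^^^^^^^^
  File "h.py", line 8, in proj
    K,r,t=cam(n); return cv2.projectPoints(np.float64(P).reshape(-1,1,3),r,t,K,None)[0][:,0]
          ~~~^^^
  File "h.py", line 6, in cam
    m=ctrl.camera_model(n); return m["intrinsics"],m["rvec"],m["tvec"]
ValueError: time passes only in moves, steps and waits
```

```bash
python3 - <<'E'
s=open('h.py').read().replace('def cam(n)','import functools\n@functools.cache\ndef cam(n)'); open('h.py','w').write(s)
s=open('fit.py').read().replace('(hsv[...,0]<14)&(hsv[...,1]>125)','(hsv[...,0]<17)&(hsv[...,1]>TH)').replace('im=cv2','TH=125\nim=cv2',1)
s=s.replace('    x,y,t=best.x;','    print(m.sum(),[tuple(int(i) for i in hsv[uv[1]+d,uv[0]-15]) for d in(-12,-6,0,6,12)]);x,y,t=best.x;')
open('fit.py','w').write(s)
E
python3 fit.py
```

```text
1941 [(14, 176, 225), (14, 176, 210), (13, 174, 201), (14, 177, 210), (13, 168, 191)]
large_lid [436.4  36.5] yaw 1.9 err 0.03 knob top [436.1  35.4]
1030 [(19, 105, 180), (13, 181, 206), (13, 183, 203), (13, 178, 195), (16, 114, 172)]
small_lid [448.1 -98.2] yaw -1.9 err 0.038 knob top [447.4 -97.1]
1768 [(13, 166, 138), (13, 173, 133), (13, 168, 146), (13, 156, 129), (14, 165, 128)]
square_lid [ 439.9 -218.2] yaw -8.3 err 0.049 knob top [ 439.7 -214. ]
1913 [(22, 85, 236), (19, 97, 229), (13, 182, 193), (13, 184, 215), (13, 185, 201)]
butter_lid [555.8 323.5] yaw -27.6 err 0.061 knob top [553.3 315.4]
small_jar [ 562.7 -101.3] [-1.  -1.  -0.3 -0.3]
large_jar [ 585.  -221.3] [-1.6 -1.6 -0.6 -0.5]
square_jar [ 499.2 -328.1] yaw -12.3 [-1.2 -1.1 -1.9 -2.1 -1.2 -1.  -2.  -2. ]
butter_dish [501.7 154. ] yaw 20.7 [-4.2 -1.2 -2.3 -2.1 -2.2 -3.1 -1.7 -2.7]
timer [[ 671.55080098 -180.08648447]]
shaker [[ 378.10888421 -150.09362293]]
```

View pics/ov.png

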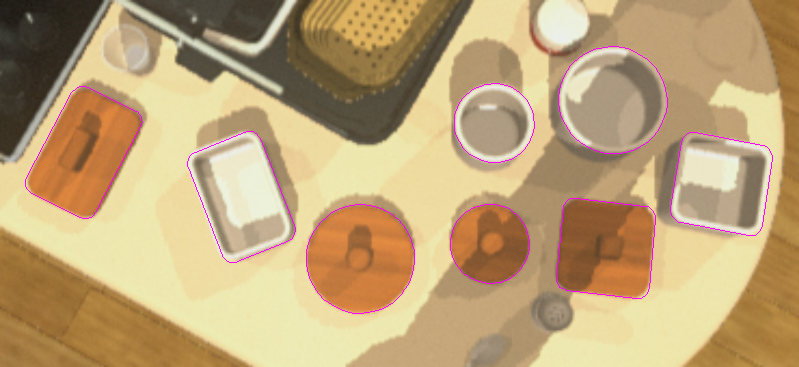

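View pics/ovs.png

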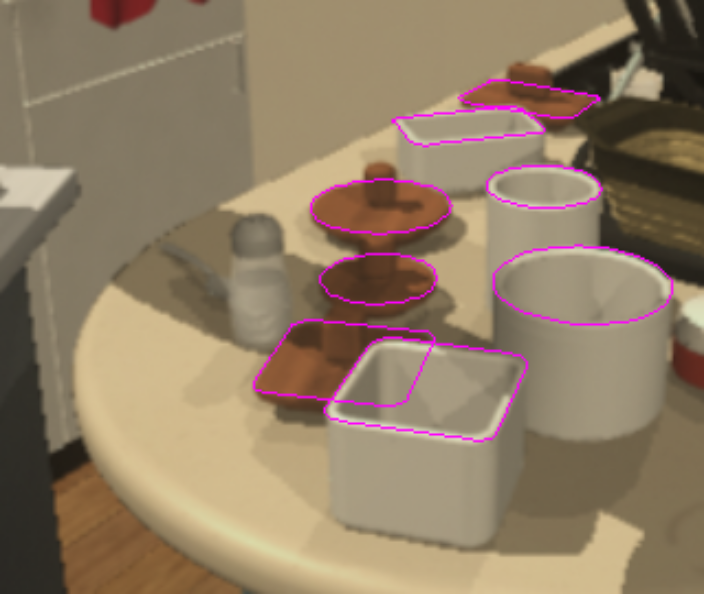

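The overlay fits both views well to about 2 mm. Next is a move helper, plus a rough triangulation of the rack's corner for clearance at the butter lid.

```bash
cat >> h.py <<'E'
def go(x,y,z,yaw,base=None):
    "print turn about tool z (deg), then shift (mm) in tool axes after the turn"
    s=ctrl.read_state(); p=np.array(s["tool_pos"]); M=R.from_rotvec(s["tool_rot"]).as_matrix()
    cur=np.degrees(np.arctan2(M[1,0],M[0,0])); t=np.radians(yaw); d=np.array([x,y,z])-p
    print("pos",p.round(1),"yaw",round(cur,1),"tilt",M[:,2].round(3),"turn z",round(-((yaw-cur+180)%360-180),1),
      "shift",np.round([d[0]*np.cos(t)+d[1]*np.sin(t),d[0]*np.sin(t)-d[1]*np.cos(t),-d[2]],1),"clk",round(s["clock"],1),"w",round(s["gripper_width"],1),"F",np.round(s["wrist_force"],1),"q",np.round(s["joint_pos"],2))
E
python3 - <<'E'
from h import *
P=[]
for n in("top","side"):
    K,r,t=cam(n); P.append(K@np.c_[cv2.Rodrigues(r)[0],t])
X=cv2.triangulatePoints(*P,np.float64([[300*.7],[215*.7]]),np.float64([[480*.7],[180*.7]]));print((X/X[3]).T)
for z in(150,250): print(z,back([(84,91),(210,150)],z))
go(440,-218,140,81.7)
E
```

```text
[[618.06011413  89.49213552 212.36023101   1.        ]]
150 [[763.36918662 352.62861267]
 [633.38541721  97.77119332]]
250 [[724.31053664 311.32227285]
 [608.61943233  84.48828873]]
pos [ 191.9 -620.6  178.6] yaw 17.2 tilt [-0.     0.001 -1.   ] turn z -64.5 shift [434.2 187.4  38.6] clk 0.2 w 93.5 F [ 0.2 -0.9 -0.1] q [ 1.21  0.63  0.04  1.52 -0.03  1.   -0.02]
```

Call:
send_rows:
  gripper: [0.7,0.7,0.7,0.7,0.7,0.7,0.7,0.7]
  linear:
    - [0,0,0]
    - [0,0,0]
    - [0,0,0]
    - [0,0,0]
    - [0,0,0]
    - [0,0,0]
    - [0.03,0.013,0]
    - [0.054,0.024,0]
  rotation:
    - [0,0,-10.5]
    - [0,0,-10.5]
    - [0,0,-10.5]
    - [0,0,-10.5]
    - [0,0,-10.5]
    - [0,0,-10.5]
    - [0,0,-1.5]
    - [0,0,0]
  force: 30

```text
clock: 1.2
tool_pos: [240.2, -544.5, 178.5]
tool_rot: [2.381, 2.049, -0.001]
wrist_force: [0.9, 1.2, -0.5]
gripper_width: 66.1
finger_force: 0.0
```

Call:
send_rows:
  gripper: [0.7,0.7,0.7,0.7,0.7,0.7,0.7,0.7]
  linear:
    - [0.05,0.022,0.005]
    - [0.05,0.022,0.005]
    - [0.05,0.022,0.005]
    - [0.05,0.022,0.005]
    - [0.05,0.022,0.005]
    - [0.05,0.02,0.005]
    - [0.03,0.012,0.005]
    - [0.02,0.008,0.003]
  rotation:
    - [0,0,0]
    - [0,0,0]
    - [0,0,0]
    - [0,0,0]
    - [0,0,0]
    - [0,0,0]
    - [0,0,0]
    - [0,0,0]

```text
clock: 2.2
tool_pos: [441.4, -217.2, 141.0]
tool_rot: [-2.374, -2.057, -0.001]
wrist_force: [0.1, -0.2, -0.6]
gripper_width: 65.9
finger_force: 0.0
```

```bash
python3 -c "
from h import *
go(440,-218,25,81.7)"
```

```text
pos [ 441.4 -217.2  141. ] yaw 81.8 tilt [ 0.  0. -1.] turn z 0.1 shift [ -1.   -1.2 116. ] clk 2.2 w 65.9 F [ 0.1 -0.2 -0.6] q [ 0.6   0.47 -0.29  1.99  0.2   0.71  0.05]
```

Call:
send_rows:
  gripper: [0.7,0.7,0.7,0.7,0.7,0.7,0.7,0.7]
  linear:
    - [-0.001,-0.001,0.02]
    - [0,0,0.025]
    - [0,0,0.025]
    - [0,0,0.02]
    - [0,0,0.015]
    - [0,0,0.007]
    - [0,0,0.003]
    - [0,0,0]
  rotation:
    - [0,0,0]
    - [0,0,0]
    - [0,0,0]
    - [0,0,0]
    - [0,0,0]
    - [0,0,0]
    - [0,0,0]
    - [0,0,0]

```text
clock: 3.2
tool_pos: [439.7, -220.1, 26.5]
tool_rot: [2.376, 2.054, 0.0]
wrist_force: [0.6, 0.2, -0.8]
gripper_width: 65.5
finger_force: 0.0
```

Call:
send_rows:
  gripper: [0.1,0.1,0.1,0.1,0.1,0.1,0.1,0.1]
  linear:
    - [0,0,0]
    - [0,0,0]
    - [0,0,0]
    - [0,0,0]
    - [0,0,0]
    - [0,0,0]
    - [0,0,-0.005]
    - [0,0,-0.01]
  rotation:
    - [0,0,0]
    - [0,0,0]
    - [0,0,0]
    - [0,0,0]
    - [0,0,0]
    - [0,0,0]
    - [0,0,0]
    - [0,0,0]

```text
clock: 4.2
tool_pos: [439.0, -219.8, 41.3]
tool_rot: [-2.376, -2.054, 0.001]
wrist_force: [0.9, 0.4, 0.6]
gripper_width: 9.8
finger_force: 0.0
```

```bash
python3 -c "
from h import *
go(499.2,-328.1,150,77.7)"
```

```text
pos [ 439.  -219.8   41.3] yaw 81.7 tilt [-0.001  0.    -1.   ] turn z 4.0 shift [ -93.    81.9 -108.7] clk 4.2 w 9.8 F [0.9 0.4 0.6] q [ 0.55  0.63 -0.21  2.07  0.28  0.47 -0.02]
```

The fingers closed to 9.8 mm, so the knob was missed or slipped out. I'll look.

```bash
python3 -c "
from h import *
a=ctrl.read_camera('top')[:,:,::-1]; b=ctrl.read_camera('side')[:,:,::-1]
a=cv2.resize(a[190:310,260:400],None,fx=3,fy=3,interpolation=2)
b=cv2.resize(b[150:290,180:320],None,fx=2.5714,fy=2.5714,interpolation=2)
cv2.imwrite('pics/miss.png',np.hstack([a,b]))if a.shape[0]==b.shape[0] else print(a.shape,b.shape)
print(proj([[439,-219.8,41.3],[439,-219.8,0]]),proj([[439,-219.8,41.3]],'side'))"
```

```text
[[362.55796019 244.46015617]
 [359.09664882 245.10986837]] [[248.9442641  245.36175386]]
```

View pics/miss.png

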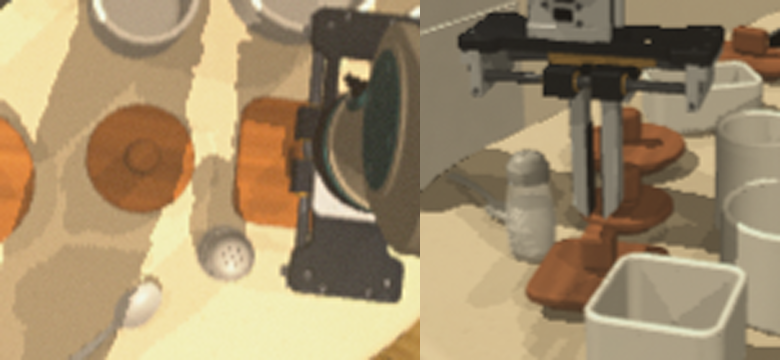

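```bash
python3 -c "
from h import *
for n in('top','side'):
    K,r,t=cam(n); print(-cv2.Rodrigues(r)[0].T@t)
print('carriage left', [(z,back([(357,230),(357,250)],z).round()) for z in (60,100,140)])
print('body corners top', back([(364,193),(398,192),(357,286),(394,290)],150).round())
for p in [(439,-220,41),(439,-220,75),(439,-180,41),(439,-150,41),(439,-120,41),(440,-218,54),(439,-220,140),(439,-220,160)]: print(p,proj([p],'side').round(), 'crop',((proj([p],'side')-[180,150])*2.5714+[420,0]).round(),proj([p]).round())
"
```

```text
[ 408.15268094  -23.02937093 1059.4438898 ]
[ 541.74915857 -954.93336174  431.54449937]
carriage left [(60, array([[ 470., -206.],
       [ 427., -204.]])), (100, array([[ 467., -198.],
       [ 426., -196.]])), (140, array([[ 465., -191.],
       [ 425., -189.]]))]
body corners top [[ 537. -207.]
 [ 538. -275.]
 [ 356. -184.]
 [ 346. -255.]]
(439, -220, 41) [[249. 246.]] crop [[597. 246.]] [[363. 244.]]
(439, -220, 75) [[248. 230.]] crop [[596. 205.]] [[366. 244.]]
(439, -180, 41) [[251. 236.]] crop [[604. 222.]] [[344. 245.]]
(439, -150, 41) [[253. 230.]] crop [[608. 205.]] [[331. 245.]]
(439, -120, 41) [[255. 224.]] crop [[612. 190.]] [[317. 246.]]
(440, -218, 54) [[249. 239.]] crop [[598. 229.]] [[363. 244.]]
(439, -220, 140) [[247. 198.]] crop [[594. 124.]] [[372. 243.]]
(439, -220, 160) [[247. 188.]] crop [[593.  98.]] [[374. 242.]]
```

The knob is untouched. The side view puts the fingertips at crop row 212, which means z ≈ 71 where the state reports 41, so the true tip is about 30 mm higher than reported. x and y agree with the reported pose. I'll reopen, go lower and check with the side camera.

Call:
send_rows:
  gripper: [0.6,0.6,0.6,0.6,0.6,0.6,0.6,0.6]
  linear:
    - [0,0,0]
    - [0,0,0]
    - [0,0,0]
    - [0,0,0.003]
    - [0,0,0.01]
    - [0,0,0.015]
    - [0,0,0.009]
    - [0,0,0.003]
  rotation:
    - [0,0,0]
    - [0,0,0]
    - [0,0,0]
    - [0,0,0]
    - [0,0,0]
    - [0,0,0]
    - [0,0,0]
    - [0,0,0]

```text
clock: 5.3
tool_pos: [438.9, -219.6, 0.2]
tool_rot: [-2.375, -2.054, 0.001]
wrist_force: [-0.4, 0.7, 0.2]
gripper_width: 56.6
finger_force: 0.0
```

```bash
python3 -c "
from h import *
b=ctrl.read_camera('side')[:,:,::-1]
b=cv2.resize(b[210:270,210:300],None,fx=8,fy=8,interpolation=2)
cv2.imwrite('pics/tip.png',b)
for z in (0,10,20,30,40,50): print(z,((proj([[439,-220,z]],'side')-[210,210])*8).round())
go(0,0,0,0)"
```

```text
0 [[316. 431.]]
10 [[315. 396.]]
20 [[314. 360.]]
30 [[313. 324.]]
40 [[312. 288.]]
50 [[310. 251.]]
pos [ 4.390e+02 -2.196e+02  3.000e-01] yaw 81.7 tilt [-0.001  0.001 -1.   ] turn z 81.7 shift [-4.390e+02 -2.196e+02  3.000e-01] clk 5.3 w 56.7 F [-1.3  0.3  0.1] q [ 0.52  0.71 -0.17  2.09  0.31  0.37 -0.05]
```

View pics/tip.png

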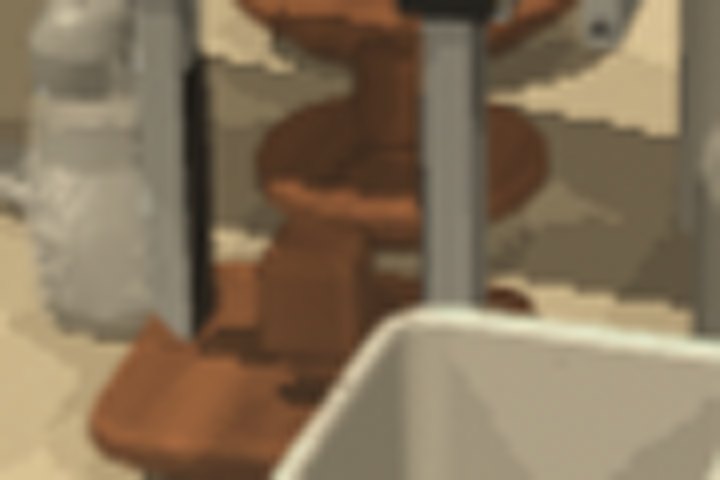

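The left fingertip is at crop row ~335, so its true z is about 28 (offset about +28), and it straddles the knob at (315,285). I'll go down 4 mm more and close.

Call:
send_rows:
  gripper: [0.6,0.1,0.1,0.1,0.1,0.1,0.1,0.1]
  linear:
    - [0,0,0.004]
    - [0,0,0]
    - [0,0,0]
    - [0,0,0]
    - [0,0,0]
    - [0,0,0]
    - [0,0,0]
    - [0,0,0]
  rotation:
    - [0,0,0]
    - [0,0,0]
    - [0,0,0]
    - [0,0,0]
    - [0,0,0]
    - [0,0,0]
    - [0,0,0]
    - [0,0,0]

```text
clock: 6.35
tool_pos: [439.6, -220.1, -2.6]
tool_rot: [2.377, 2.054, 0.0]
wrist_force: [-0.5, -0.1, 3.3]
gripper_width: 23.8
finger_force: 30.0
```

```bash
python3 -c "
from h import *
go(499.2,-328.1,100,77.7)"
```

```text
pos [ 439.6 -220.1   -2.6] yaw 81.7 tilt [ 0. -0. -1.] turn z 4.0 shift [ -92.9   81.3 -102.6] clk 6.3 w 23.8 F [-0.5 -0.1  3.3] q [ 0.52  0.71 -0.17  2.09  0.31  0.36 -0.05]
```

Call:
send_rows:
  gripper: [0.1,0.1,0.1,0.1,0.1,0.1,0.1,0.1]
  linear:
    - [0,0,-0.005]
    - [0,0,-0.02]
    - [0,0,-0.03]
    - [0,0,-0.03]
    - [0,0,-0.018]
    - [-0.01,0.01,0]
    - [-0.02,0.018,0]
    - [-0.02,0.018,0]
  rotation:
    - [0,0,0]
    - [0,0,0]
    - [0,0,0]
    - [0,0,0]
    - [0,0,4]
    - [0,0,0]
    - [0,0,0]
    - [0,0,0]

```text
clock: 7.35
tool_pos: [473.9, -279.9, 99.1]
tool_rot: [-2.445, -1.971, 0.001]
wrist_force: [-0.6, 0.2, -1.1]
gripper_width: 23.9
finger_force: 30.0
```

Call:
send_rows:
  gripper: [0.1,0.1,0.1,0.1,0.1,0.1,0.1,0.1]
  linear:
    - [-0.02,0.018,0]
    - [-0.015,0.01,0]
    - [-0.008,0.007,0]
    - [0,0,0]
    - [0,0,0.015]
    - [0,0,0.005]
    - [0,0,0]
    - [0,0,0]
  rotation:
    - [0,0,0]
    - [0,0,0]
    - [0,0,0]
    - [0,0,0]
    - [0,0,0]
    - [0,0,0]
    - [0,0,0]
    - [0,0,0]

```text
clock: 8.35
tool_pos: [498.9, -327.9, 80.3]
tool_rot: [2.447, 1.971, 0.0]
wrist_force: [0.4, 0.0, -2.1]
gripper_width: 23.6
finger_force: 30.0
```

```bash
python3 -c "
from h import *
go(499.0,-329.1,53.4,77.7)
a=ctrl.read_camera('top')[:,:,::-1]; b=ctrl.read_camera('side')[:,:,::-1]
a=cv2.resize(a[170:270,330:470],None,fx=3.6,fy=3.6,interpolation=2)
b=cv2.resize(b[180:320,210:330],None,fx=2.5714,fy=2.5714,interpolation=2)
cv2.imwrite('pics/sq.png',np.hstack([a,b]))"
```

```text
pos [ 498.9 -327.9   80.3] yaw 77.7 tilt [ 0. -0. -1.] turn z -0.0 shift [-1.1  0.4 26.9] clk 8.3 w 23.6 F [ 0.4  0.  -2.1] q [ 0.69  0.68 -0.24  1.76  0.23  0.73  0.11]
```

View pics/sq.png

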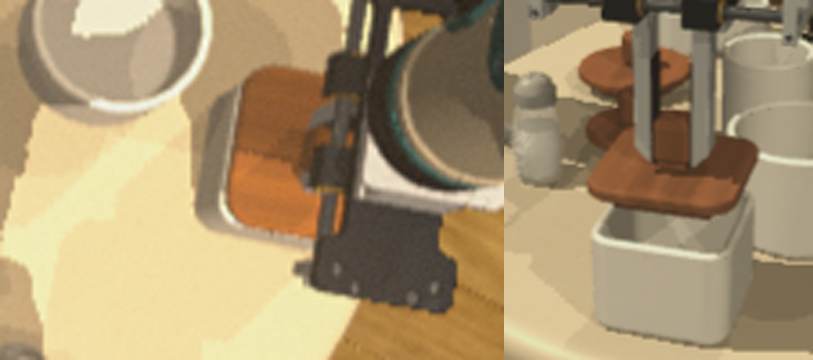

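The square lid hangs centred over the square jar in both views. Lowering it.

Call:
send_rows:
  gripper: [0.1,0.1,0.1,0.1,0.1,0.1,0.1,0.1]
  linear:
    - [-0.001,0,0.003]
    - [0,0,0.005]
    - [0,0,0.005]
    - [0,0,0.005]
    - [0,0,0.004]
    - [0,0,0.003]
    - [0,0,0.0015]
    - [0,0,0]
  rotation:
    - [0,0,0]
    - [0,0,0]
    - [0,0,0]
    - [0,0,0]
    - [0,0,0]
    - [0,0,0]
    - [0,0,0]
    - [0,0,0]

```text
clock: 9.45
tool_pos: [498.6, -329.1, 53.7]
tool_rot: [2.447, 1.97, 0.0]
wrist_force: [-0.1, 0.8, -0.6]
gripper_width: 23.6
finger_force: 30.0
```

Call:
send_rows:
  gripper: [0.1,0.6,0.6,0.6,0.6,0.6,0.6,0.6]
  linear:
    - [0,0,0.001]
    - [0,0,0]
    - [0,0,0]
    - [0,0,0]
    - [0,0,0]
    - [0,0,-0.02]
    - [0,0,-0.04]
    - [0,0,-0.04]
  rotation:
    - [0,0,0]
    - [0,0,0]
    - [0,0,0]
    - [0,0,0]
    - [0,0,0]
    - [0,0,0]
    - [0,0,0]
    - [0,0,0]

```text
clock: 10.45
tool_pos: [498.2, -328.9, 153.5]
tool_rot: [-2.446, -1.97, 0.0]
wrist_force: [0.4, -0.4, -0.0]
gripper_width: 56.3
finger_force: 0.0
```

```bash
python3 -c "
from h import *
go(448,-98.2,150,77.7)"
```

```text
pos [ 498.2 -328.9  153.5] yaw 77.7 tilt [-0.001  0.001 -1.   ] turn z -0.0 shift [214.7 -98.2   3.5] clk 10.4 w 56.3 F [ 0.4 -0.4 -0. ] q [ 0.71  0.59 -0.27  1.69  0.2   0.88  0.14]
```

Call:
send_rows:
  gripper: [0.6,0.6,0.6,0.6,0.6,0.6,0.6,0.6]
  linear:
    - [0.02,-0.01,0]
    - [0.04,-0.018,0]
    - [0.045,-0.02,0]
    - [0.045,-0.02,0]
    - [0.04,-0.02,0]
    - [0.02,-0.01,0.01]
    - [0.005,0,0.02]
    - [0,0,0.02]
  rotation:
    - [0,0,0]
    - [0,0,0]
    - [0,0,0]
    - [0,0,0]
    - [0,0,0]
    - [0,0,0]
    - [0,0,0]
    - [0,0,0]

```text
clock: 11.45
tool_pos: [449.1, -97.4, 102.5]
tool_rot: [2.445, 1.972, 0.001]
wrist_force: [0.4, -0.6, -0.7]
gripper_width: 56.4
finger_force: 0.0
```

```bash
python3 -c "
from h import *
go(448,-98.2,-1,77.7)"
```

```text
pos [449.1 -97.4 102.5] yaw 77.8 tilt [ 0.001 -0.    -1.   ] turn z 0.1 shift [ -1.   -0.9 103.5] clk 11.4 w 56.4 F [ 0.4 -0.6 -0.7] q [ 0.34  0.49 -0.26  2.11  0.23  0.57 -0.3 ]
```

Call:
send_rows:
  gripper: [0.6,0.6,0.6,0.6,0.6,0.6,0.6,0.6]
  linear:
    - [0,0,0.02]
    - [0,0,0.025]
    - [0,0,0.025]
    - [0,0,0.017]
    - [0,0,0.01]
    - [0,0,0.004]
    - [0,0,0.001]
    - [0,0,0]
  rotation:
    - [0,0,0]
    - [0,0,0]
    - [0,0,0]
    - [0,0,0]
    - [0,0,0]
    - [0,0,0]
    - [0,0,0]
    - [0,0,0]

```text
clock: 12.45
tool_pos: [449.1, -98.2, 1.1]
tool_rot: [2.447, 1.97, 0.001]
wrist_force: [0.7, -0.5, -1.0]
gripper_width: 56.3
finger_force: 0.0
```

```bash
python3 -c "
from h import *
go(448,-98.2,-1,77.7)"
```

```text
pos [449.1 -98.2   1.1] yaw 77.7 tilt [ 0.001 -0.    -1.   ] turn z -0.0 shift [-0.2 -1.1  2.1] clk 12.4 w 56.3 F [ 0.7 -0.5 -1. ] q [ 0.26  0.68 -0.15  2.18  0.32  0.3  -0.38]
```

Call:
send_rows:
  gripper: [0.6,0.1,0.1,0.1,0.1,0.1,0.1,0.1]
  linear:
    - [0,-0.001,0.002]
    - [0,0,0]
    - [0,0,0]
    - [0,0,0]
    - [0,0,0]
    - [0,0,0]
    - [0,0,0]
    - [0,0,0]
  rotation:
    - [0,0,0]
    - [0,0,0]
    - [0,0,0]
    - [0,0,0]
    - [0,0,0]
    - [0,0,0]
    - [0,0,0]
    - [0,0,0]

```text
clock: 13.45
tool_pos: [447.8, -97.9, -1.3]
tool_rot: [2.447, 1.97, 0.0]
wrist_force: [-0.1, 0.5, 0.4]
gripper_width: 25.0
finger_force: 30.0
```

```bash
python3 -c "
from h import *
go(562.7,-101.3,125,77.7)"
```

```text
pos [447.8 -97.9  -1.3] yaw 77.7 tilt [ 0. -0. -1.] turn z -0.0 shift [  21.2  113.  -126.3] clk 13.4 w 25.0 F [-0.1  0.5  0.4] q [ 0.25  0.69 -0.15  2.18  0.33  0.29 -0.39]
```

Call:
send_rows:
  gripper: [0.1,0.1,0.1,0.1,0.1,0.1,0.1,0.1]
  linear:
    - [0,0,-0.006]
    - [0,0,-0.02]
    - [0,0,-0.03]
    - [0,0,-0.03]
    - [0,0,-0.025]
    - [0,0,-0.015]
    - [0.003,0.015,0]
    - [0.005,0.03,0]
  rotation:
    - [0,0,0]
    - [0,0,0]
    - [0,0,0]
    - [0,0,0]
    - [0,0,0]
    - [0,0,0]
    - [0,0,0]
    - [0,0,0]

```text
clock: 14.45
tool_pos: [493.6, -99.9, 124.5]
tool_rot: [-2.447, -1.97, 0.001]
wrist_force: [1.0, -0.3, -1.4]
gripper_width: 25.4
finger_force: 30.0
```

Call:
send_rows:
  gripper: [0.1,0.1,0.1,0.1,0.1,0.1,0.1,0.1]
  linear:
    - [0.005,0.03,0]
    - [0.005,0.025,0]
    - [0.003,0.013,0]
    - [0,0,0]
    - [0,0,0.01]
    - [0,0,0.005]
    - [0,0,0]
    - [0,0,0]
  rotation:
    - [0,0,0]
    - [0,0,0]
    - [0,0,0]
    - [0,0,0]
    - [0,0,0]
    - [0,0,0]
    - [0,0,0]
    - [0,0,0]

```text
clock: 15.45
tool_pos: [562.5, -101.6, 109.8]
tool_rot: [2.447, 1.97, 0.0]
wrist_force: [-1.4, -1.2, -0.9]
gripper_width: 24.9
finger_force: 30.0
```

```bash
python3 -c "
from h import *
go(562.7,-101.3,82,77.7)
a=ctrl.read_camera('top')[:,:,::-1]; b=ctrl.read_camera('side')[:,:,::-1]
a=cv2.resize(a[140:260,260:380],None,fx=3,fy=3,interpolation=2)
b=cv2.resize(b[140:280,230:370],None,fx=2.5714,fy=2.5714,interpolation=2)
cv2.imwrite('pics/sm.png',np.hstack([a,b]))"
```

```text
pos [ 562.5 -101.6  109.8] yaw 77.7 tilt [ 0. -0. -1.] turn z -0.0 shift [ 0.3  0.2 27.8] clk 15.4 w 24.9 F [-1.4 -1.2 -0.9] q [ 0.31  0.61 -0.27  1.81  0.23  0.75 -0.3 ]
```

View pics/sm.png

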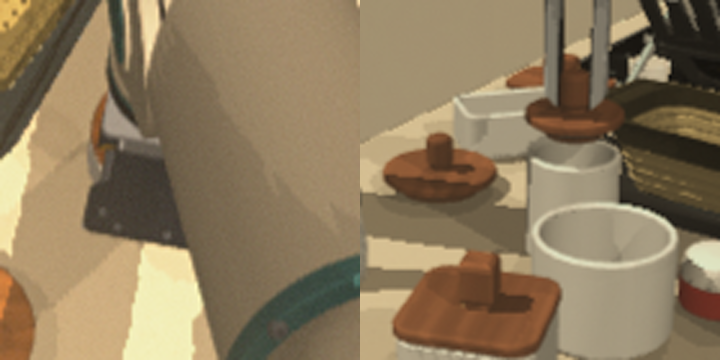

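The square lid is seated, at side crop (478,305), and the small lid hangs over its jar at (575,115). Lowering it.

Call:
send_rows:
  gripper: [0.1,0.1,0.1,0.1,0.1,0.1,0.1,0.1]
  linear:
    - [0,0,0.004]
    - [0,0,0.005]
    - [0,0,0.005]
    - [0,0,0.005]
    - [0,0,0.004]
    - [0,0,0.003]
    - [0,0,0.0015]
    - [0,0,0]
  rotation:
    - [0,0,0]
    - [0,0,0]
    - [0,0,0]
    - [0,0,0]
    - [0,0,0]
    - [0,0,0]
    - [0,0,0]
    - [0,0,0]

```text
clock: 16.55
tool_pos: [562.6, -101.5, 82.2]
tool_rot: [-2.447, -1.97, 0.0]
wrist_force: [-0.3, 0.3, 0.0]
gripper_width: 25.0
finger_force: 30.0
```

Call:
send_rows:
  gripper: [0.1,0.1,0.6,0.6,0.6,0.6,0.6,0.6]
  linear:
    - [0,0,0.001]
    - [0,0,0]
    - [0,0,0]
    - [0,0,0]
    - [0,0,0]
    - [0,0,0]
    - [0,0,-0.02]
    - [0,0,-0.05]
  rotation:
    - [0,0,0]
    - [0,0,0]
    - [0,0,0]
    - [0,0,0]
    - [0,0,0]
    - [0,0,0]
    - [0,0,0]
    - [0,0,0]

```text
clock: 17.55
tool_pos: [560.6, -101.3, 149.9]
tool_rot: [-2.444, -1.968, 0.006]
wrist_force: [0.3, -0.1, 0.0]
gripper_width: 56.4
finger_force: 0.0
```

```bash
python3 -c "
from h import *
go(436.4,36.5,130,77.7)"
```

```text
pos [ 560.6 -101.3  149.9] yaw 77.7 tilt [-0.005  0.001 -1.   ] turn z -0.0 shift [ 108.2 -150.7   19.9] clk 17.6 w 56.4 F [ 0.3 -0.1  0. ] q [ 0.32  0.56 -0.29  1.77  0.21  0.85 -0.28]
```

Call:
send_rows:
  gripper: [0.6,0.6,0.6,0.6,0.6,0.6,0.6,0.6]
  linear:
    - [0.015,-0.02,0]
    - [0.025,-0.037,0]
    - [0.028,-0.04,0]
    - [0.025,-0.035,0]
    - [0.015,-0.021,0.01]
    - [0,0,0.02]
    - [0,0,0.025]
    - [0,0,0.025]
  rotation:
    - [0,0,0]
    - [0,0,0]
    - [0,0,0]
    - [0,0,0]
    - [0,0,0]
    - [0,0,0]
    - [0,0,0]
    - [0,0,0]

```text
clock: 18.55
tool_pos: [436.5, 36.8, 70.7]
tool_rot: [2.446, 1.97, 0.001]
wrist_force: [0.2, 0.3, -0.2]
gripper_width: 56.5
finger_force: 0.0
```

```bash
python3 -c "
from h import *
go(436.4,36.5,-1,77.7)"
```

```text
pos [436.5  36.8  70.7] yaw 77.7 tilt [ 0.001  0.    -1.   ] turn z -0.0 shift [-0.3 -0.  71.7] clk 18.6 w 56.5 F [ 0.2  0.3 -0.2] q [ 0.02  0.53 -0.24  2.19  0.28  0.45 -0.65]
```

Call:
send_rows:
  gripper: [0.6,0.6,0.6,0.6,0.6,0.6,0.1,0.1]
  linear:
    - [0,0,0.02]
    - [0,0,0.02]
    - [0,0,0.015]
    - [0,0,0.01]
    - [0,0,0.005]
    - [0,0,0.001]
    - [0,0,0]
    - [0,0,0]
  rotation:
    - [0,0,0]
    - [0,0,0]
    - [0,0,0]
    - [0,0,0]
    - [0,0,0]
    - [0,0,0]
    - [0,0,0]
    - [0,0,0]

```text
clock: 19.55
tool_pos: [436.5, 36.7, 0.6]
tool_rot: [2.447, 1.97, 0.001]
wrist_force: [0.9, -0.4, -0.0]
gripper_width: 39.9
finger_force: 0.0
```

Call:
send_rows:
  gripper: [0.1,0.1,0.1,0.1,0.1,0.1,0.1,0.1]
  linear:
    - [0,0,0]
    - [0,0,0]
    - [0,0,0]
    - [0,0,0]
    - [0,0,0]
    - [0,0,0]
    - [0,0,0]
    - [0,0,0]
  rotation:
    - [0,0,0]
    - [0,0,0]
    - [0,0,0]
    - [0,0,0]
    - [0,0,0]
    - [0,0,0]
    - [0,0,0]
    - [0,0,0]

```text
clock: 20.55
tool_pos: [436.3, 36.6, 0.4]
tool_rot: [2.447, 1.97, 0.0]
wrist_force: [-1.0, 0.2, 6.8]
gripper_width: 25.0
finger_force: 30.0
```

```bash
python3 -c "
from h import *
go(585,-221.3,170,77.7)"
```

```text
pos [4.363e+02 3.660e+01 4.000e-01] yaw 77.7 tilt [ 0. -0. -1.] turn z -0.0 shift [-220.3  200.3 -169.6] clk 20.6 w 25.0 F [-1.   0.2  6.8] q [-0.05  0.67 -0.15  2.23  0.37  0.26 -0.74]
```

Call:
send_rows:
  gripper: [0.1,0.1,0.1,0.1,0.1,0.1,0.1,0.1]
  linear:
    - [0,0,-0.005]
    - [0,0,-0.015]
    - [0,0,-0.025]
    - [0,0,-0.03]
    - [0,0,-0.03]
    - [0,0,-0.03]
    - [0,0,-0.025]
    - [0,0,-0.01]
  rotation:
    - [0,0,0]
    - [0,0,0]
    - [0,0,0]
    - [0,0,0]
    - [0,0,0]
    - [0,0,0]
    - [0,0,0]
    - [0,0,0]

```text
clock: 21.55
tool_pos: [436.5, 36.6, 171.3]
tool_rot: [2.446, 1.969, 0.002]
wrist_force: [-0.4, -0.7, -2.6]
gripper_width: 24.8
finger_force: 30.0
```

Call:
send_rows:
  gripper: [0.1,0.1,0.1,0.1,0.1,0.1,0.1,0.1]
  linear:
    - [-0.01,0.009,0]
    - [-0.022,0.02,0]
    - [-0.032,0.029,0]
    - [-0.036,0.033,0]
    - [-0.036,0.033,0]
    - [-0.034,0.031,0]
    - [-0.028,0.025,0]
    - [-0.015,0.014,0]
  rotation:
    - [0,0,0]
    - [0,0,0]
    - [0,0,0]
    - [0,0,0]
    - [0,0,0]
    - [0,0,0]
    - [0,0,0]
    - [0,0,0]

```text
clock: 22.55
tool_pos: [579.5, -216.6, 167.7]
tool_rot: [-2.449, -1.965, 0.004]
wrist_force: [-0.5, 0.6, -2.2]
gripper_width: 25.2
finger_force: 30.0
```

```bash
python3 -c "
from h import *
go(585,-221.3,68.6,77.7)"
```

```text
pos [ 579.5 -216.6  167.7] yaw 77.5 tilt [-0.003 -0.    -1.   ] turn z -0.2 shift [-3.4  6.4 99.1] clk 22.6 w 25.2 F [-0.5  0.6 -2.2] q [ 0.5   0.61 -0.31  1.61  0.22  0.95 -0.1 ]
```

Call:
send_rows:
  gripper: [0.1,0.1,0.1,0.1,0.1,0.1,0.1,0.1]
  linear:
    - [-0.006,0.006,0]
    - [0,0,0.01]
    - [0,0,0.02]
    - [0,0,0.02]
    - [0,0,0.015]
    - [0,0,0.008]
    - [0,0,0]
    - [0,0,0]
  rotation:
    - [0,0,0]
    - [0,0,0]
    - [0,0,0]
    - [0,0,0]
    - [0,0,0]
    - [0,0,0]
    - [0,0,0]
    - [0,0,0]

```text
clock: 23.55
tool_pos: [585.4, -220.0, 97.8]
tool_rot: [2.446, 1.97, 0.001]
wrist_force: [0.4, 0.3, -0.7]
gripper_width: 24.9
finger_force: 30.0
```

```bash
python3 -c "
from h import *
go(585,-221.3,68.6,77.7)
a=ctrl.read_camera('top')[:,:,::-1]; b=ctrl.read_camera('side')[:,:,::-1]
a=cv2.resize(a[120:240,290:430],None,fx=3,fy=3,interpolation=2)
b=cv2.resize(b[140:280,230:370],None,fx=2.5714,fy=2.5714,interpolation=2)
cv2.imwrite('pics/lg.png',np.hstack([a,b]))"
```

```text
pos [ 585.4 -220.    97.8] yaw 77.7 tilt [ 0.001 -0.    -1.   ] turn z -0.0 shift [-1.3 -0.1 29.2] clk 23.6 w 24.9 F [ 0.4  0.3 -0.7] q [ 0.49  0.7  -0.29  1.66  0.25  0.81 -0.12]
```

View pics/lg.png

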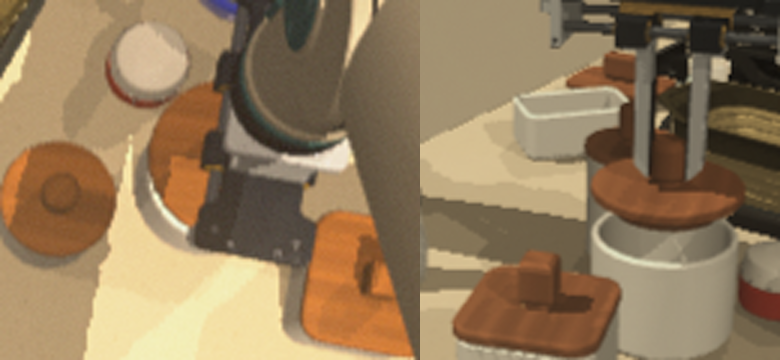

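The small and square lids look seated, and the large lid is centred over its jar at side crop (667,190). Lowering it.

Call:
send_rows:
  gripper: [0.1,0.1,0.1,0.1,0.1,0.1,0.1,0.1]
  linear:
    - [-0.001,0,0.005]
    - [0,0,0.006]
    - [0,0,0.005]
    - [0,0,0.005]
    - [0,0,0.004]
    - [0,0,0.002]
    - [0,0,0.001]
    - [0,0,0]
  rotation:
    - [0,0,0]
    - [0,0,0]
    - [0,0,0]
    - [0,0,0]
    - [0,0,0]
    - [0,0,0]
    - [0,0,0]
    - [0,0,0]

```text
clock: 24.65
tool_pos: [584.6, -221.0, 69.2]
tool_rot: [2.447, 1.97, 0.0]
wrist_force: [-0.1, 0.5, -0.5]
gripper_width: 25.2
finger_force: 30.0
```

Call:
send_rows:
  gripper: [0.1,0.1,0.1,0.6,0.6,0.6,0.6,0.6]
  linear:
    - [0,0,0.001]
    - [0,0,0.0005]
    - [0,0,0]
    - [0,0,0]
    - [0,0,0]
    - [0,0,0]
    - [0,0,0]
    - [0,0,-0.02]
  rotation:
    - [0,0,0]
    - [0,0,0]
    - [0,0,0]
    - [0,0,0]
    - [0,0,0]
    - [0,0,0]
    - [0,0,0]
    - [0,0,0]

```text
clock: 25.65
tool_pos: [583.2, -220.6, 86.4]
tool_rot: [-2.445, -1.969, 0.003]
wrist_force: [0.2, -0.6, 0.4]
gripper_width: 56.1
finger_force: 0.0
```

Call:
send_rows:
  gripper: [0.6,0.6,0.6,0.6,0.6,0.6,0.6,0.6]
  linear:
    - [0,0,-0.04]
    - [0,0,-0.04]
    - [0,0,-0.01]
    - [0,0,0]
    - [0,0,0]
    - [0,0,0]
    - [0,0,0]
    - [0,0,0]
  rotation:
    - [0,0,0]
    - [0,0,0]
    - [0,0,0]
    - [0,0,0]
    - [0,0,0]
    - [0,0,0]
    - [0,0,0]
    - [0,0,0]

```text
clock: 26.65
tool_pos: [584.4, -220.9, 177.3]
tool_rot: [-2.447, -1.97, 0.0]
wrist_force: [0.1, -0.2, 0.0]
gripper_width: 56.0
finger_force: 0.0
```

```bash
python3 -c "
from h import *
go(460,-80,175,77.7)
go(555.8,323.5,175,152.4)"
```

```text
pos [ 584.4 -220.9  177.3] yaw 77.7 tilt [-0.001  0.    -1.   ] turn z -0.0 shift [ 111.2 -151.6    2.3] clk 26.6 w 56.0 F [ 0.1 -0.2  0. ] q [ 0.51  0.61 -0.31  1.59  0.21  0.98 -0.09]
pos [ 584.4 -220.9  177.3] yaw 77.7 tilt [-0.001  0.    -1.   ] turn z -74.7 shift [277.6 469.2   2.3] clk 26.6 w 56.0 F [ 0.1 -0.2  0. ] q [ 0.51  0.61 -0.31  1.59  0.21  0.98 -0.09]
```

Call:
send_rows:
  gripper: [0.6,0.6,0.6,0.6,0.6,0.6,0.6,0.6]
  linear:
    - [0.015,-0.021,0]
    - [0.028,-0.04,0]
    - [0.03,-0.045,0]
    - [0.025,-0.035,0]
    - [0.015,-0.02,0]
    - [0,0,0]
    - [0,0,0]
    - [0,0,0]
  rotation:
    - [0,0,0]
    - [0,0,-5]
    - [0,0,5]
    - [0,0,0]
    - [0,0,0]
    - [0,0,-9]
    - [0,0,-10]
    - [0,0,-10]

```text
clock: 27.65
tool_pos: [448.3, -79.5, 177.9]
tool_rot: [1.868, 2.525, 0.0]
wrist_force: [-0.3, -0.2, -1.1]
gripper_width: 56.9
finger_force: 0.0
```

Call:
send_rows:
  gripper: [0.6,0.6,0.6,0.6,0.6,0.6,0.6,0.6]
  linear:
    - [0,0,0]
    - [0,0,0]
    - [0,0,0]
    - [0,0,0]
    - [0,0,0]
    - [0.015,0.025,0]
    - [0.025,0.042,0]
    - [0.03,0.05,0]
  rotation:
    - [0,0,-10]
    - [0,0,-10]
    - [0,0,-10]
    - [0,0,-10]
    - [0,0,-5.7]
    - [0,0,0]
    - [0,0,0]
    - [0,0,0]

```text
clock: 28.65
tool_pos: [440.7, 57.0, 177.8]
tool_rot: [0.755, 3.049, 0.0]
wrist_force: [0.5, -0.6, 0.4]
gripper_width: 56.4
finger_force: 0.0
```

```bash
python3 -c "
from h import *
go(450,230,175,152.4)
go(555.8,323.5,175,152.4)"
```

```text
pos [440.7  57.  177.8] yaw 152.2 tilt [ 0.001 -0.    -1.   ] turn z -0.2 shift [ 71.9 157.6   2.8] clk 28.6 w 56.4 F [ 0.5 -0.6  0.4] q [ 0.33  0.41 -0.71  2.05  0.37  0.81  0.48]
pos [440.7  57.  177.8] yaw 152.2 tilt [ 0.001 -0.    -1.   ] turn z -0.2 shift [ 21.5 289.5   2.8] clk 28.6 w 56.4 F [ 0.5 -0.6  0.4] q [ 0.33  0.41 -0.71  2.05  0.37  0.81  0.48]
```

Call:
send_rows:
  gripper: [0.6,0.6,0.6,0.6,0.6,0.6,0.6,0.6]
  linear:
    - [0.006,0.045,0]
    - [0.005,0.05,0]
    - [0.003,0.05,0]
    - [0.003,0.05,0]
    - [0.002,0.045,0]
    - [0.001,0.032,0]
    - [0,0.014,0]
    - [0,0,0]
  rotation:
    - [0,0,0]
    - [0,0,0]
    - [0,0,0]
    - [0,0,0]
    - [0,0,0]
    - [0,0,0]
    - [0,0,0]
    - [0,0,0]

```text
clock: 29.65
tool_pos: [555.0, 319.2, 177.4]
tool_rot: [-0.749, -3.05, 0.001]
wrist_force: [-1.0, -0.3, 0.6]
gripper_width: 56.5
finger_force: 0.0
```

```bash
python3 -c "
from h import *
go(555.8,323.5,-1,152.4)
b=ctrl.read_camera('side')[:,:,::-1]
cv2.imwrite('pics/s5.png',cv2.resize(b[60:260,220:500],None,fx=2.8,fy=2.8,interpolation=2))"
```

```text
pos [555.  319.2 177.4] yaw 152.4 tilt [-0.001 -0.    -1.   ] turn z 0.0 shift [  1.3   4.2 178.4] clk 29.6 w 56.5 F [-1.  -0.3  0.6] q [-0.2   0.69 -0.64  1.54  0.45  1.07  0.14]
```

View pics/s5.png

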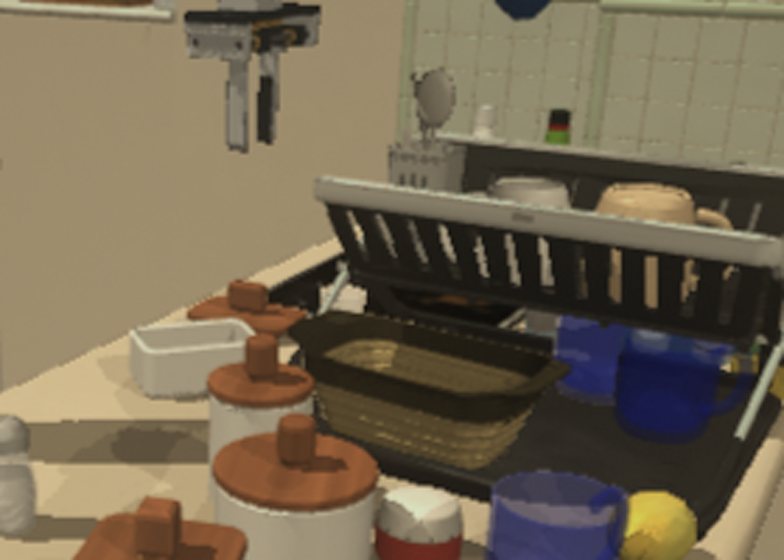

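All three lids are seated flat. The gripper at (250,100) is over the butter lid (248,300) and clear of the rack. Descending.

Call:
send_rows:
  gripper: [0.6,0.6,0.6,0.6,0.6,0.6,0.6,0.6]
  linear:
    - [0.001,0.004,0.015]
    - [0,0,0.025]
    - [0,0,0.03]
    - [0,0,0.03]
    - [0,0,0.025]
    - [0,0,0.015]
    - [0,0,0]
    - [0,0,0]
  rotation:
    - [0,0,0]
    - [0,0,0]
    - [0,0,0]
    - [0,0,0]
    - [0,0,0]
    - [0,0,0]
    - [0,0,0]
    - [0,0,0]

```text
clock: 30.7
tool_pos: [556.8, 323.5, 38.6]
tool_rot: [0.75, 3.05, 0.002]
wrist_force: [1.0, 0.7, 0.7]
gripper_width: 55.9
finger_force: 0.0
```

```bash
python3 -c "
from h import *
go(555.8,323.5,0,152.4)"
```

```text
pos [556.8 323.5  38.6] yaw 152.4 tilt [ 0.001  0.001 -1.   ] turn z -0.0 shift [ 0.8 -0.5 38.6] clk 30.7 w 55.9 F [1.  0.7 0.7] q [-0.25  0.85 -0.55  1.64  0.57  0.82  0.04]
```

Call:
send_rows:
  gripper: [0.6,0.6,0.6,0.6,0.6,0.1,0.1,0.1]
  linear:
    - [0.001,0,0.01]
    - [0,0,0.013]
    - [0,0,0.01]
    - [0,0,0.005]
    - [0,0,0]
    - [0,0,0]
    - [0,0,0]
    - [0,0,0]
  rotation:
    - [0,0,0]
    - [0,0,0]
    - [0,0,0]
    - [0,0,0]
    - [0,0,0]
    - [0,0,0]
    - [0,0,0]
    - [0,0,0]

```text
clock: 31.7
tool_pos: [555.6, 323.7, 0.0]
tool_rot: [0.75, 3.05, 0.001]
wrist_force: [0.6, -0.5, -0.3]
gripper_width: 30.0
finger_force: 0.0
```

Call:
send_rows:
  gripper: [0.1,0.1,0.1,0.1,0.1,0.1,0.1,0.1]
  linear:
    - [0,0,0]
    - [0,0,0]
    - [0,0,0]
    - [0,0,0]
    - [0,0,0]
    - [0,0,0]
    - [0,0,0]
    - [0,0,0]
  rotation:
    - [0,0,0]
    - [0,0,0]
    - [0,0,0]
    - [0,0,0]
    - [0,0,0]
    - [0,0,0]
    - [0,0,0]
    - [0,0,0]

```text
clock: 32.7
tool_pos: [555.2, 323.3, -0.2]
tool_rot: [-0.75, -3.051, 0.001]
wrist_force: [-2.2, -2.3, 5.3]
gripper_width: 17.5
finger_force: 30.0
```

```bash
python3 -c "
from h import *
go(501.7,154,100,200.7)"
```

```text
pos [ 5.552e+02  3.233e+02 -2.000e-01] yaw 152.4 tilt [-0.    -0.001 -1.   ] turn z -48.3 shift [ 109.9 -139.4 -100.2] clk 32.7 w 17.5 F [-2.2 -2.3  5.3] q [-0.27  0.89 -0.52  1.66  0.6   0.76  0.01]
```

Call:
send_rows:
  gripper: [0.1,0.1,0.1,0.1,0.1,0.1,0.1,0.1]
  linear:
    - [0,0,-0.005]
    - [0,0,-0.02]
    - [0,0,-0.03]
    - [0,0,-0.03]
    - [0,0,-0.015]
    - [-0.003,-0.02,0]
    - [-0.006,-0.03,0]
    - [-0.006,-0.035,0]
  rotation:
    - [0,0,0]
    - [0,0,0]
    - [0,0,0]
    - [0,0,0]
    - [0,0,0]
    - [0,0,0]
    - [0,0,0]
    - [0,0,0]

```text
clock: 33.7
tool_pos: [529.0, 241.2, 99.9]
tool_rot: [0.749, 3.051, 0.001]
wrist_force: [-0.8, -0.3, -0.4]
gripper_width: 17.6
finger_force: 30.0
```

Call:
send_rows:
  gripper: [0.1,0.1,0.1,0.1,0.1,0.1,0.1,0.1]
  linear:
    - [-0.006,-0.035,0]
    - [-0.006,-0.032,0]
    - [-0.004,-0.023,0]
    - [0,0,0]
    - [0,0,0]
    - [0,0,0]
    - [0,0,0]
    - [0,0,0]
  rotation:
    - [0,0,0]
    - [0,0,0]
    - [0,0,0]
    - [0,0,-9]
    - [0,0,-10]
    - [0,0,-10]
    - [0,0,-10]
    - [0,0,-9.3]

```text
clock: 34.7
tool_pos: [501.8, 154.2, 99.9]
tool_rot: [-0.572, 3.089, 0.0]
wrist_force: [-1.1, -0.9, -1.6]
gripper_width: 17.3
finger_force: 30.0
```

```bash
python3 -c "
from h import *
go(501.7,154,65,200.7)"
```

```text
pos [501.8 154.2  99.9] yaw -159.0 tilt [ 0.  0. -1.] turn z 0.3 shift [ 0.1 -0.2 34.9] clk 34.7 w 17.3 F [-1.1 -0.9 -1.6] q [ 0.19  0.7  -0.85  1.93  0.71  0.84  0.89]
```

Call:
send_rows:
  gripper: [0.1,0.1,0.1,0.1,0.1,0.1,0.1,0.1]
  linear:
    - [0,0,0.008]
    - [0,0,0.012]
    - [0,0,0.01]
    - [0,0,0.005]
    - [0,0,0]
    - [0,0,0]
    - [0,0,0]
    - [0,0,0]
  rotation:
    - [0,0,0]
    - [0,0,0]
    - [0,0,0]
    - [0,0,0]
    - [0,0,0]
    - [0,0,0]
    - [0,0,0]
    - [0,0,0]

```text
clock: 35.7
tool_pos: [501.9, 154.2, 64.9]
tool_rot: [-0.563, 3.09, -0.0]
wrist_force: [0.5, -0.1, -0.8]
gripper_width: 17.9
finger_force: 30.0
```

```bash
python3 -c "
from h import *
go(501.7,154,37.8,200.7)
a=ctrl.read_camera('top')[:,:,::-1]; b=ctrl.read_camera('side')[:,:,::-1]
a=cv2.resize(a[170:270,130:250],None,fx=3.6,fy=3.6,interpolation=2)
b=cv2.resize(b[145:225,230:330],None,fx=4.5,fy=4.5,interpolation=2)
cv2.imwrite('pics/bd.png',np.hstack([a,b]))"
```

```text
pos [501.9 154.2  64.9] yaw -159.3 tilt [ 0.  0. -1.] turn z -0.0 shift [ 0.2 -0.1 27.1] clk 35.7 w 17.9 F [ 0.5 -0.1 -0.8] q [ 0.16  0.74 -0.8   1.96  0.77  0.78  0.84]
```

View pics/bd.png

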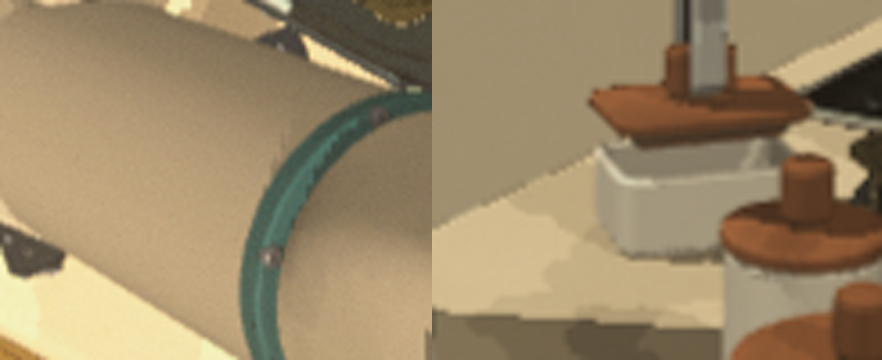

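The butter lid sits squarely above the dish in the side view, at (700,115) over (690,200). The arm blocks the top view. Lowering with a force check.

Call:
send_rows:
  gripper: [0.1,0.1,0.1,0.1,0.1,0.1,0.1,0.1]
  linear:
    - [0,0,0.005]
    - [0,0,0.005]
    - [0,0,0.004]
    - [0,0,0.004]
    - [0,0,0.003]
    - [0,0,0.003]
    - [0,0,0.002]
    - [0,0,0]
  rotation:
    - [0,0,0]
    - [0,0,0]
    - [0,0,0]
    - [0,0,0]
    - [0,0,0]
    - [0,0,0]
    - [0,0,0]
    - [0,0,0]

```text
clock: 36.8
tool_pos: [501.6, 154.2, 38.6]
tool_rot: [0.564, -3.09, 0.0]
wrist_force: [0.2, -0.9, -1.8]
gripper_width: 17.8
finger_force: 30.0
```

Call:
send_rows:
  gripper: [0.1,0.1,0.1,0.6,0.6,0.6,0.6,0.6]
  linear:
    - [0,0,0.001]
    - [0,0,0.0005]
    - [0,0,0]
    - [0,0,0]
    - [0,0,0]
    - [0,0,0]
    - [0,0,0]
    - [0,0,-0.02]
  rotation:
    - [0,0,0]
    - [0,0,0]
    - [0,0,0]
    - [0,0,0]
    - [0,0,0]
    - [0,0,0]
    - [0,0,0]
    - [0,0,0]

```text
clock: 37.8
tool_pos: [500.6, 153.7, 56.4]
tool_rot: [0.564, -3.088, 0.001]
wrist_force: [-0.1, 0.9, 0.5]
gripper_width: 56.2
finger_force: 0.0
```

Call:
send_rows:
  gripper: [0.6,0.6,0.6,0.6,0.6,0.6,0.6,0.6]
  linear:
    - [0,0,-0.04]
    - [0,0,-0.05]
    - [0,0,-0.05]
    - [0,0,-0.02]
    - [0,0,0]
    - [0,0,0]
    - [0,0,0]
    - [0,0,0]
  rotation:
    - [0,0,0]
    - [0,0,0]
    - [0,0,0]
    - [0,0,0]
    - [0,0,0]
    - [0,0,0]
    - [0,0,0]
    - [0,0,0]

```text
clock: 38.8
tool_pos: [501.2, 154.1, 216.3]
tool_rot: [0.564, -3.089, -0.0]
wrist_force: [0.4, -1.0, -0.1]
gripper_width: 56.1
finger_force: 0.0
```

```bash
python3 -c "
from h import *
go(0,0,0,0)
b=ctrl.read_camera('side')[:,:,::-1]
cv2.imwrite('pics/end.png',cv2.resize(b[140:320,200:430],None,fx=3.3,fy=3.3,interpolation=2))"
```

```text
pos [501.2 154.1 216.3] yaw -159.3 tilt [-0.002 -0.    -1.   ] turn z -159.3 shift [-501.2  154.1  216.3] clk 38.8 w 56.1 F [ 0.4 -1.  -0.1] q [ 0.28  0.56 -0.98  1.8   0.53  1.07  1.04]
```

View pics/end.png

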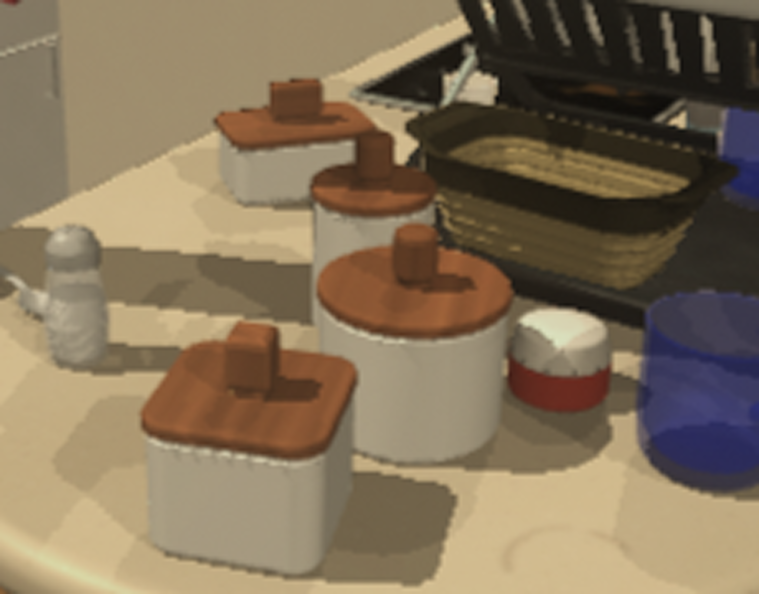

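All four lids lie flat on their rims, with knobs at (297,100), (375,155), (415,252) and (250,358). The shaker (75,295) and the timer (558,360) stand where they were.

```bash
python3 -c "
from workcell import ctrl
print(ctrl.finish_job())"
```

```text
the job is handed in; nothing more can be done
None
```

All four lids are back on their own jars and the butter dish, lying flat on the rims in the last picture, with the timer and salt shaker left alone; I handed the job in at about 39 s, after one empty first grasp (the fingertips sat about 25–30 mm higher than reported) that disturbed nothing.

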